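# Take the inline oiler off the bench air coupler, ready for filling

### The arm

A 7-joint arm with a two-finger parallel gripper is mounted at the origin on the work surface. World frame = base frame: x ahead of the robot, y to its left, z up, the work surface at z = 0. Lengths are in mm, angles in rad, forces in N, time in s.
With the tool pointing down it reaches from about 425 to 800 mm from the base axis. Payload 8.3 kg.
Tool frame: the origin (TCP) lies on the centre line of the jaws, within the pads' length; the fingertips stand 22 mm ahead of it and the grasp point (between the pads) lies 3 mm ahead of it; z points along the fingers, y is the direction in which the jaws open and shut (so a half turn about z gives the same grasp; the last joint's range is limited). The gripper opens to 85 mm and grips with 20 to 120 N. Pads are 22 mm wide; open, the fingers measure 114 mm over their backs; the gripper's body (76 mm by 85 mm) begins 54 mm behind the grasp point. The pads swing forward as they close: fully open they stand 13 mm farther back than shut.
Start: joints at [-1.36, 0.383, 0.016, 1.37, -0.006, 1.388, -0.046], TCP at [168.944, 601.716, 253.279] pointing down, gripper open.
Joint ranges: [-2.95, 2.95], [-0.25, 2.06], [-1.52, 1.56], [0.18, 2.33], [-1.44, 4.58], [0.02, 2.06], [-3.01, 3.01]. Speed limits (rad/s): [2.39, 2.39, 3.01, 3.01, 3.14, 3.14, 3.14].

### API

Orientations are given as a unit quaternion [w, x, y, z].
In Python, from cell import arm gives the robot as it stands. The module is installed in compiled form; this text tells all that it offers.
- The arm moves only by the shell command python3 -m creep 'ROWS' [OPENING] [FORCE]. ROWS is JSON, one flat list of numbers, 6 for each row, row after row: the shift along the tool's x, y, z in mm, then the turn, a rotation vector about the tool's x, y, z in degrees. A call has 1 to 5 rows; each row shifts and turns the commanded pose from where the row before left it, along the tool's axes as they then stand; what a row does not reach is not made up. A row lasts 1/8 s, in which the tool goes at most 62.5 mm and 10.7 degrees, less where a joint would pass 70% of its speed; a pose out of reach is approached as far as the arm can. A call is refused whole if a number of a shift passes 62.5 or a number of a turn 10.7, either way. A call with a gripper value outside its range is refused whole. OPENING is the opening, from 0 (shut) to 1 (fully open), set as the call begins (- or left out, the last holds). The fingers move at their own pace and stop on an object; FORCE is the grip in N (left out, the last holds). Time passes only in rows, so rows that do not move let the fingers close. It gives the time, the measured TCP pose, the force and the opening at its end, in the units of the state.
- arm.sense(): the state, without advancing time (a new reading comes with each control period).
- arm.get_image(name): name is "scene" or "top" or "wrist"; returns a dict with "frame" (384x512x3 uint8, red, green, blue), "mtx" (3x3 intrinsics, pixels), "T" (4x4, takes a point from camera to world coordinates). Camera axes: x right, y up, looking along -z (the intrinsics and any distortion apply to the point x, -y, -z); pixel columns grow to the right and rows downward; lengths in mm; the calibration is good to about 2 mm. The wrist camera is an equidistant fisheye: a pixel r from the principal point sees the ray r / f radians off the axis. A picture is of the moment at which its call begins. There is no depth.
- arm.finish_job(): hands the job in, once; it reports no verdict.
The state is a dict: "time_s": time; "joint_pos": joint angles; "joint_vel": joint speeds; "joint_efforts": joint torques, N m; "ee_pos": TCP position; "tool_rot": TCP orientation; "wrist_force": force on the tool from outside, world axes, zero at the start; "moment": the same for the moment, N m; "opening": finger opening in mm.
Only numpy, scipy, OpenCV 4.12 (cv2) and the standard library are available. Lean on these libraries where they do the work, as an engineer would, in place of code of your own. Each camera call takes 0.05 s, during which the arm holds its last target.

### The job

Take the inline oiler off the bench air coupler: pull the coupler's sleeve fully back so that the oiler is kicked loose, let the sleeve snap home, and draw the oiler along the board until its plug is well clear of the coupler. Then roll the oiler over on the board, without lifting it away, so that it lies still with its filler cap straight up, ready for filling. Leave the bottle, the spare fitting and the other tools where they are.

Things in the scene. Friction and masses are not known exactly. Their poses are not given: they have to be found in the camera images.
- mouth (a point): centre of the open end of the fixed quick coupler (brass tube 26 mm in diameter), 42 mm above the bench. x points level out of the coupler along its axis, y is level across it, z up. An aluminium bracket (70 mm high, 56 mm wide) holds it, front 80 mm behind the mouth; behind that a regulator 127 mm high. Under the sleeve is only a steel foot 6 mm high.
- board (a point): middle of the top of the fixed plywood board with a black non-slip rubber mat on which the oiler lies, 18 mm above the bench, axes as for the mouth point. The board is 230 mm long (x) and 150 mm wide (y); it begins 12 mm in front of the mouth. A push high on the oiler's side tips it over its far lower edge rather than sliding it, if the fingertip rises along with the turning face.
- sleeve (a joint): travel of the coupler's sleeve: 0 = home (forward), 0.012 m = fully back, moved towards -x of the mouth point, away from the oiler. The spring takes 6 N at home, 12 N fully back, with the lock's friction up to about 20 N. Past about 8 mm the lock opens and an inner spring kicks the oiler 16 mm out along the board within half a second. Let go, the sleeve snaps home.
- sleeve_grip (a point): centre of the steel sleeve, on the coupler's axis, 24 mm behind the mouth when home; moves with the sleeve, axes as for the mouth point. The sleeve is 40 mm long: a grooved waist 34 mm in diameter and 29 mm long between two end flanges 40 mm in diameter.
- oiler_center (a point): centre of the oiler's body, an aluminium hexagonal bar 48 mm across flats (55 mm across corners), 90 mm long, about 0.35 kg. x runs along the bar, away from the coupler. At the start it is 50 mm in front of the mouth; lying on any face it is 24 mm above the board. At the near end the steel plug, 16 mm in diameter, reaches back to 72 mm from the centre, 22 mm of it inside the coupler at the start.
- oiler_outlet (a point): middle of the oiler's round brass outlet, 24 mm in diameter and 35 mm long, on the bar's axis at its far end, 62.5 mm from oiler_center along x; it is clear of the board by 12 mm and can be gripped across from above.
- oiler_cap (a point): centre of the top of the brass filler cap, 16 mm in diameter, 5 mm proud of the middle of one of the six faces (each 27.7 mm wide). z points straight out of the cap, x along the bar. At the start the cap is on the upper slanting face on the +y side (mouth axes; away from the robot), 60 degrees off vertical: one roll by one face towards -y brings it up.
- oil_bottle: bystander: white bottle 42 mm in diameter, 105 mm high, standing on the bench on the +y side of the coupler mouth; origin under its middle
- fitting: bystander: spare brass and steel fitting 22 mm wide, 30 mm high, standing on the board's near corner on the -y side; origin under its middle
- offcut: bystander: pine offcut 60 x 35 x 25 mm on the bench on the -y side of the coupler; origin under its middle
- chisel: bystander: chisel with a wooden handle, 170 mm long, lying on the bench on the -y side of the board; origin under its middle
- square: bystander: try square with a wooden stock 90 x 26 x 16 mm and a steel blade 140 mm long, lying on the bench on the +y side of the board; origin under the stock's middle
- sanding_block: bystander: cork sanding block 100 x 55 x 30 mm on the bench beside the regulator; origin under its middle
Things that resemble listed ones, but are neither listed nor needed, are in the scene too. Leave any orange or turquoise look-alike of the part that bears oiler_center alone.

How it is judged:
By the outcome, as a careful person would: the job done as asked, in the order asked, and still so for the second after the job is handed in, with the robot touching nothing.
It also fails if it takes over 67 s, if anything falls off the work surface, if the arm or the gripper's body presses on something with over 40 N, if the wrist force passes 120 N, or if a joint passes its speed limit or range.

## Working session

There is one attempt and no reset: what is moved stays moved. The work goes in short steps, Python scripts to look and compute and a shell command to move; the robot and the scene stay as the last step left them, time stands still between calls to the robot, and variables do not carry over. Pictures are saved under pics/ and viewed, and the job is handed in when it is done.

```bash
mkdir -p pics; ls; python3 - <<'E'
from cell import arm
import cv2,numpy as np
s=arm.sense()
for k,v in s.items(): print(k,np.round(v,3))
for n in ["scene","top","wrist"]:
    d=arm.get_image(n); cv2.imwrite(f"pics/{n}0.png",d["frame"][:,:,::-1]); print(n,np.round(d["mtx"],1).tolist(),np.round(d["T"],3).tolist(),[k for k in d])
E
```

```text
pics
time_s 0.0
joint_pos [-1.36   0.384  0.016  1.371 -0.006  1.388 -0.046]
joint_vel [-0.     0.001 -0.002 -0.001 -0.    -0.001  0.003]
joint_efforts [-1.0000e-03 -6.2761e+01  8.4400e-01 -3.7181e+01  1.7000e-02  1.4000e-02
  0.0000e+00]
ee_pos [168.859 601.29  252.282]
tool_rot [-0.     0.136  0.991 -0.001]
wrist_force [ 0.109  0.952 -0.382]
moment [-0.02   0.068  0.03 ]
opening 85.483
scene [[352.2, 0.0, 265.7], [0.0, 352.2, 191.2], [0.0, 0.0, 1.0]] [[0.396, -0.652, 0.647, 990.749], [0.918, 0.28, -0.28, -48.754], [0.001, 0.705, 0.709, 545.386], [0.0, 0.0, 0.0, 1.0]] ['frame', 'mtx', 'T']
top [[351.6, 0.0, 253.0], [0.0, 351.6, 189.9], [0.0, 0.0, 1.0]] [[-0.012, 1.0, -0.027, 522.429], [-1.0, -0.012, -0.005, 142.131], [-0.005, 0.026, 1.0, 813.379], [0.0, 0.0, 0.0, 1.0]] ['frame', 'mtx', 'T']
wrist [[297.3, 0.0, 257.9], [0.0, 297.3, 190.4], [0.0, 0.0, 1.0]] [[0.27, -0.92, -0.284, 95.322], [0.963, 0.257, 0.083, 622.028], [-0.003, -0.296, 0.955, 372.839], [0.0, 0.0, 0.0, 1.0]] ['frame', 'mtx', 'T']
```

View pics/scene0.png

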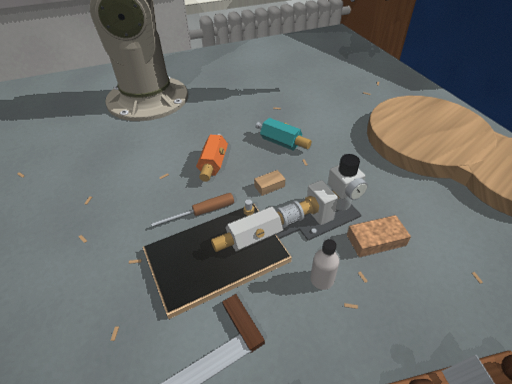

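View pics/top0.png

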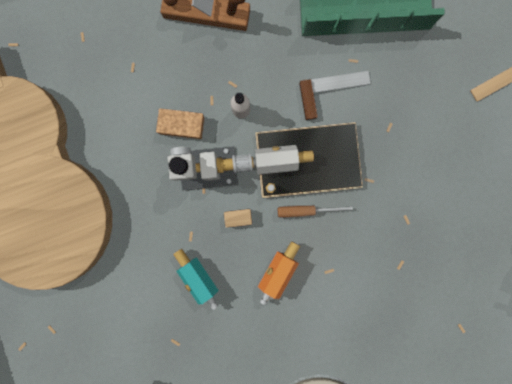

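View pics/wrist0.png

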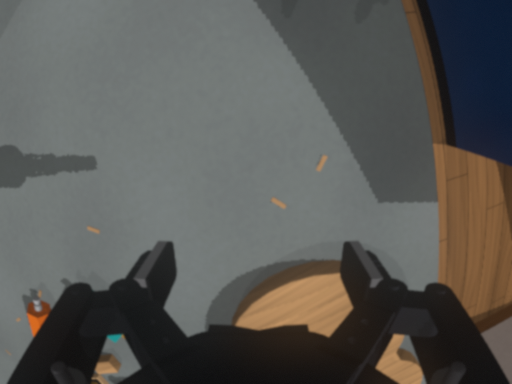

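The scene view shows the coupler sleeve at about (290,213), the white oiler at (255,229) and its outlet at (222,242). The top view shows the sleeve at about (243,163), the oiler at (277,160) and the board corners near (257,131) and (361,190). The bar points towards world -y, so mouth +y is world +x. Next I'll zoom in and measure.

```bash
cat > h.py <<'E'
from cell import arm
import cv2,numpy as np
def grab(n,save=None):
    d=arm.get_image(n)
    if save: cv2.imwrite(f"pics/{save}.png",d["frame"][:,:,::-1])
    return d
def ray(d,uv):
    K=np.array(d["mtx"]);T=np.array(d["T"])
    x=(uv[0]-K[0,2])/K[0,0];y=(uv[1]-K[1,2])/K[1,1]
    v=np.array([x,-y,-1.]);return T[:3,3],T[:3,:3]@(v/np.linalg.norm(v))
def onz(d,uv,z):
    o,v=ray(d,uv);return o+v*(z-o[2])/v[2]
def proj(d,P):
    K=np.array(d["mtx"]);T=np.array(d["T"])
    c=T[:3,:3].T@(np.asarray(P,float)-T[:3,3]);return np.array([K[0,0]*c[0]/-c[2]+K[0,2],K[1,1]*-c[1]/-c[2]+K[1,2]])
def tri(d1,u1,d2,u2):
    o1,v1=ray(d1,u1);o2,v2=ray(d2,u2)
    A=np.stack([v1,-v2],1);t=np.linalg.lstsq(A,o2-o1,rcond=None)[0]
    a=o1+t[0]*v1;b=o2+t[1]*v2;return (a+b)/2,np.linalg.norm(a-b)
def crop(d,x0,y0,x1,y1,k,name):
    f=d["frame"][y0:y1,x0:x1,::-1];cv2.imwrite(f"pics/{name}.png",cv2.resize(f,None,fx=k,fy=k,interpolation=cv2.INTER_CUBIC))
E
python3 - <<'E'
from h import *
t=grab("top");s=grab("scene")
crop(t,190,110,370,210,4.4,"t1"); crop(s,140,140,380,310,3.3,"s1")
import pickle;pickle.dump((t,s),open("im0.pkl","wb"))
E
```

```text
(no output)
```

View pics/t1.png

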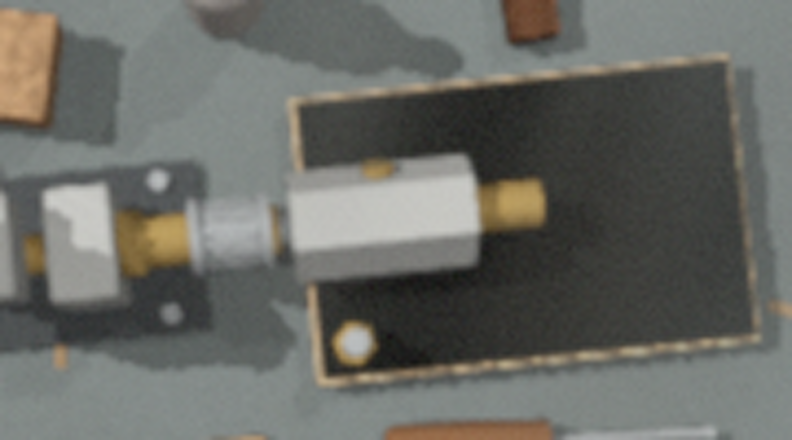

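View pics/s1.png

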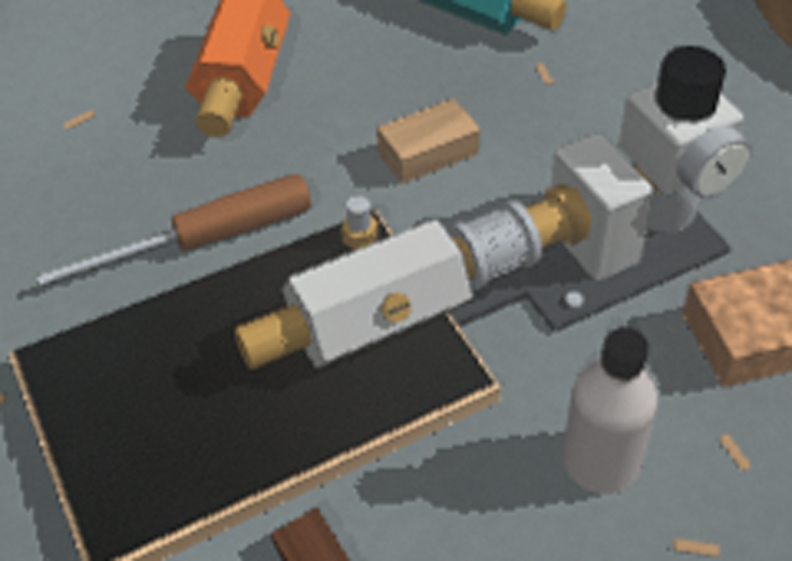

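```bash
python3 - <<'E'
from h import *
import pickle;t,s=pickle.load(open("im0.pkl","rb"))
T=lambda u,v,z:onz(t,(190+(u+.5)/4.4-.5,110+(v+.5)/4.4-.5),z)
S=lambda u,v,z:onz(s,(140+(u+.5)/3.3-.5,140+(v+.5)/3.3-.5),z)
B=np.array([T(*p,18) for p in [(291,100),(728,57),(758,340),(320,384)]])
print("board top",B.round(1).tolist(),B.mean(0).round(1))
print([np.linalg.norm(B[i]-B[(i+1)%4]).round(1) for i in range(4)])
# scene corners: right(497,388)=near +y, left top(14,352)= far -y, bottom ~(90,561)
print("scene corners", S(498,387,18).round(1),S(13,352,18).round(1),S(88,560,18).round(1), S(380,213,18).round(1))
for n,p in dict(outlet_end=(545,203),outlet_start=(480,208),slv_l=(190,236),slv_r=(273,232),mouthish=(285,229),).items(): print(n,T(*p,42).round(1))
print("slv top l/r edges", T(190,198,42).round(1),T(194,274,42).round(1),T(270,196,42).round(1),T(275,267,42).round(1))
print("hex top face z66", T(291,220,66).round(1), T(477,205,66).round(1), T(291,190,66).round(1),T(291,249,66).round(1),T(474,182,66).round(1),T(479,233,66).round(1))
tr=lambda a,b: tri(t,(190+(a[0]+.5)/4.4-.5,110+(a[1]+.5)/4.4-.5),s,(140+(b[0]+.5)/3.3-.5,140+(b[1]+.5)/3.3-.5))
print("cap",tr((378,167),(398,305)))
print("hexcorner far+y top",tr((474,182),(308,310)), tr((479,233),(286,286)),tr((291,190),(463,255)),tr((291,249),(430,222)))
print("fitting", T(354,342,48).round(1))
print("bottle top",tri(t,(239.5,98),s,(140+625/3.3,140+337/3.3)))
E
```

```text
board top [[674.3, 138.1, 18.0], [693.8, -87.7, 18.0], [547.5, -100.2, 18.0], [527.5, 124.9, 18.0]] [610.8  18.8  18. ]
[np.float64(226.6), np.float64(146.8), np.float64(226.1), np.float64(147.4)]
scene corners [678.6 134.7  18. ] [ 551.8 -101.7   18. ] [689.6 -89.5  18. ] [535.1 124.3  18. ]
outlet_end [616.5  12.   42. ]
outlet_start [614.3  44.4  42. ]
slv_l [602.1 189.5  42. ]
slv_r [603.6 148.   42. ]
mouthish [605. 142.  42.]
slv top l/r edges [621.2 189.3  42. ] [583.  187.7  42. ] [621.7 149.3  42. ] [586.1 147.2  42. ]
hex top face z66 [606.8 139.   66. ] [613.   48.9  66. ] [621.4 138.9  66. ] [592.7 139.2  66. ] [624.1  50.2  66. ] [599.4  48.1  66. ]
cap (array([633.42791684,  95.76872357,  55.87973231]), np.float64(0.40149213077713036))
hexcorner far+y top (array([624.18078477,  49.35806937,  64.19643429]), np.float64(1.2950643550193348)) (array([599.74693793,  45.85506727,  58.03548211]), np.float64(2.715967163003449)) (array([621.62123542, 138.88719647,  64.15962189]), np.float64(0.07510405169726475)) (array([591.8063316 , 136.11244666,  62.07642775]), np.float64(6.656958799160401))
fitting [547.9 108.5  48. ]
bottle top (array([728.70954501, 171.26069689, 104.2103138 ]), np.float64(1.2534498103038347))
```

```bash
cat >> h.py <<'E'
from scipy.spatial.transform import Rotation as R
Xm=np.array([.087,-.9962,0]);Ym=np.array([.9962,.087,0])
def Rt():
    q=np.array(arm.sense()["tool_rot"]);return R.from_quat(q[[1,2,3,0]])
def to(target,yaw=None):
    s=arm.sense();r=Rt();p=np.array(s["ee_pos"]);d=np.array(target)-p
    M=r.as_matrix();print("t",round(s["time_s"],2),"tcp",p.round(1),"tooly ang",np.degrees(np.arctan2(M[1,1],M[0,1])).round(1),"F",np.round(s["wrist_force"],1),"open",round(s["opening"],1))
    print("delta world",d.round(1),"shift in tool axes",(M.T@d).round(1))
    if yaw is not None:
        # desired: tool z down, tool y at yaw deg
        a=np.radians(yaw);y=np.array([np.cos(a),np.sin(a),0]);z=np.array([0,0,-1.]);D=np.stack([np.cross(y,z),y,z],1)
        print("turn rotvec tool deg",np.degrees((r.inv()*R.from_matrix(D)).as_rotvec()).round(1),"shift in final axes",(D.T@d).round(1))
E
python3 -c "
from h import *
to([603,168,150],5)"
python3 -m creep '[0,0,0,0,0,10,0,0,0,0,0,10,0,0,0,0,0,10,0,0,0,0,0,10,0,0,0,0,0,10]' 1
python3 -m creep '[0,0,0,0,0,9.7,0,0,0,0,0,9.7,0,0,0,0,0,0]'
python3 -c "
from h import *
to([603,168,150],5)"
```

```text
t 0.25 tcp [168.9 601.5 252.8] tooly ang 74.3 F [ 0.3 -1.2  0.5] open 85.6
delta world [ 434.1 -433.5 -102.8] shift in tool axes [-535.1 -299.9  103.1]
turn rotvec tool deg [-0.   0.  69.3] shift in final axes [-469.7  394.7  102.8]
time_s: 0.88
ee_pos: [168.9, 601.6, 253.1]
tool_rot: [0.0, 0.545, 0.839, -0.0]
wrist_force: [0.3, -0.1, 0.1]
opening: 85.8
time_s: 1.25
ee_pos: [168.8, 601.7, 253.1]
tool_rot: [0.0, 0.676, 0.737, -0.0]
wrist_force: [-0.2, 0.1, -0.6]
opening: 85.6
t 1.25 tcp [168.8 601.7 253.1] tooly ang 5.0 F [-0.2  0.1 -0.6] open 85.6
delta world [ 434.2 -433.7 -103.1] shift in tool axes [-469.7  394.9  103.3]
turn rotvec tool deg [-0.  0. -0.] shift in final axes [-469.9  394.7  103.1]
```

```bash

python3 -m creep '[-47,39.5,0,0,0,0,-47,39.5,0,0,0,0,-47,39.5,0,0,0,0,-47,39.5,0,0,0,0,-47,39.5,0,0,0,0]' 0.75
python3 -m creep '[-47,39.5,0,0,0,0,-47,39.5,0,0,0,0,-47,39.5,0,0,0,0,-47,39.5,0,0,0,0,-47,39.5,0,0,0,0]'
python3 -m creep '[0,0,0,0,0,0,0,0,0,0,0,0]'
python3 -c "
from h import *
to([603,168,150],5)
t=grab('wrist','w1')"
```

```text
time_s: 1.88
ee_pos: [387.0, 382.9, 253.5]
tool_rot: [-0.0, 0.674, 0.738, 0.0]
wrist_force: [0.4, -0.1, -0.3]
opening: 63.8
time_s: 2.5
ee_pos: [603.9, 166.1, 253.4]
tool_rot: [-0.0, 0.674, 0.739, 0.0]
wrist_force: [0.3, 1.4, 0.7]
opening: 64.0
time_s: 2.75
ee_pos: [602.7, 167.3, 252.9]
tool_rot: [-0.0, 0.675, 0.738, -0.0]
wrist_force: [-0.2, 0.7, 1.0]
opening: 64.3
t 2.75 tcp [602.7 167.3 252.9] tooly ang 5.1 F [-0.2  0.7  1. ] open 64.3
delta world [   0.3    0.7 -102.9] shift in tool axes [  0.6   0.4 102.9]
turn rotvec tool deg [-0.  -0.   0.1] shift in final axes [  0.6   0.4 102.9]
```

View pics/w1.png

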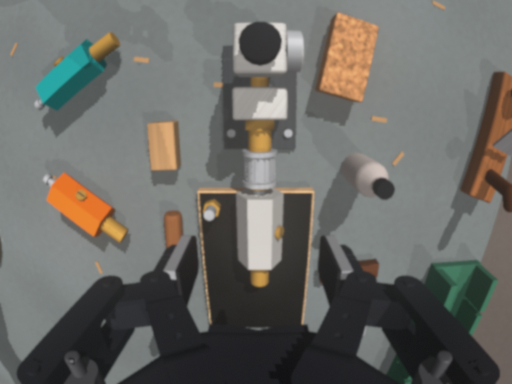

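The wrist view looks squarely down the axis: sleeve about (260,168), bar (261,230), outlet (260,278). I'll check these with a fisheye ray cast.

```bash
cat >> h.py <<'E'
def wonz(d,uv,z):
    K=np.array(d["mtx"]);T=np.array(d["T"])
    a=np.array([uv[0]-K[0,2],uv[1]-K[1,2]])/K[0,0];r=np.linalg.norm(a)
    v=np.array([a[0]/r*np.sin(r),-a[1]/r*np.sin(r),-np.cos(r)]);v=T[:3,:3]@v;o=T[:3,3]
    return o+v*(z-o[2])/v[2]
E
python3 - <<'E'
from h import *
d=grab('wrist');import pickle;pickle.dump(d,open("w1.pkl","wb"))
crop(d,200,130,330,300,3.5,"w1c")
E
```

```text
(no output)
```

View pics/w1c.png

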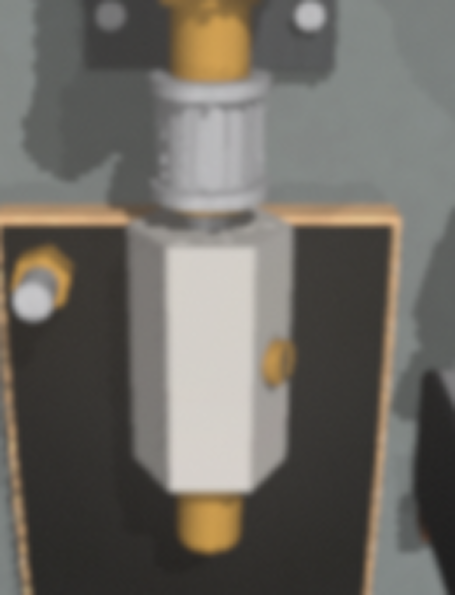

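```bash
python3 - <<'E'
from h import *
import pickle;d=pickle.load(open("w1.pkl","rb"))
W=lambda u,v,z:wonz(d,(200+(u+.5)/3.5-.5,130+(v+.5)/3.5-.5),z).round(1)
# flange silhouettes: at z=42 side extents
print("rear flange L/R at 42",W(153,80,42),W(271,80,42)," front",W(152,198,42),W(268,198,42))
print("rear flange crown top z62 (211,72..100)",W(211,72,62),W(211,99,62),"front",W(211,180,62),W(211,208,62))
print("hex top",W(166,247,66),W(257,247,66),W(168,492,66),W(252,492,66))
print("board near corners",W(0,213,18),W(401,213,18))
print("outlet end",W(210,552,42),W(179,530,42),W(241,530,42))
E
```

```text
rear flange L/R at 42 [583.2 184.4  42. ] [621.2 187.8  42. ]  front [586.  144.7  42. ] [624.4 148.2  42. ]
rear flange crown top z62 (211,72..100) [601.2 192.   62. ] [602.  183.7  62. ] front [604.4 158.2  62. ] [605.2 149.1  62. ]
hex top [592.2 136.4  66. ] [620.6 138.9  66. ] [599.7  46.4  66. ] [628.7  49.   66. ]
board near corners [530.7 127.   18. ] [675.3 140.1  18. ]
outlet end [618.3   4.6  42. ] [605.6  14.   42. ] [629.1  16.1  42. ]
```

```bash

python3 -m creep '[0.8,0.6,50,0,0,0,0,0,50,0,0,0,0,0,50,0,0,0,0,0,30,0,0,0,0,0,15,0,0,0]'
python3 -m creep '[0,0,10,0,0,0,0,0,4,0,0,0,0,0,0,0,0,0]'
python3 -c "
from h import *
to([603.5,168.2,43],5)
t=grab('wrist','w2');s=grab('scene');crop(s,210,130,390,270,4,'s2')"
```

```text
time_s: 3.48
ee_pos: [601.7, 169.8, 56.6]
tool_rot: [-0.001, 0.675, 0.738, -0.001]
wrist_force: [-0.7, -0.7, 0.1]
opening: 64.0
time_s: 3.85
ee_pos: [603.7, 168.3, 45.1]
tool_rot: [0.0, 0.676, 0.737, 0.001]
wrist_force: [0.2, -0.0, -0.1]
opening: 63.9
t 3.85 tcp [603.7 168.3  45.1] tooly ang 4.9 F [ 0.2 -0.  -0.1] open 63.9
delta world [-0.2 -0.1 -2.1] shift in tool axes [-0.1 -0.3  2.1]
turn rotvec tool deg [ 0.1 -0.  -0.1] shift in final axes [-0.1 -0.3  2.1]
```

View pics/s2.png

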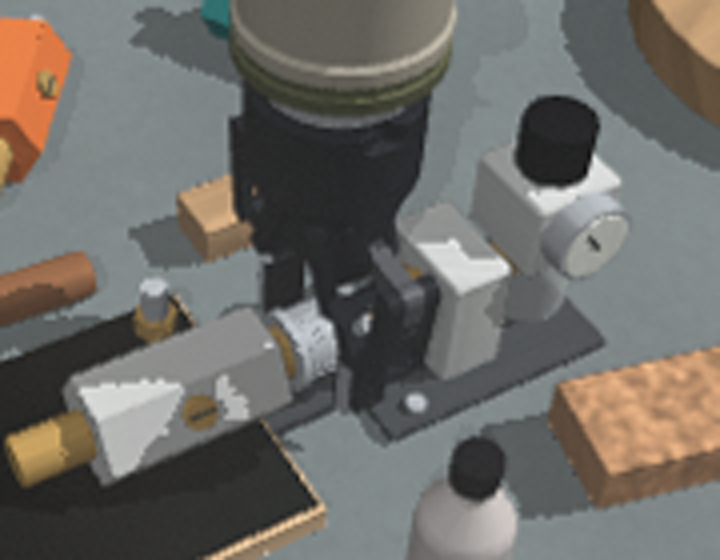

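View pics/w2.png

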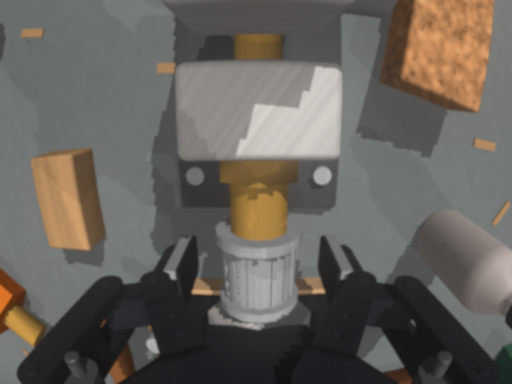

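```bash
python3 - <<'E'
from h import *
s=grab('scene')
for P in [(641,168,42),(641,168,23),(636,157,23),(636,179,23),(603.5,168,62),(602,188,62),(605.3,148,62)]:
    print(P,((proj(s,P)-[210,130])*4).round(0))
w=grab('wrist')
# sleeve in wrist: flange front/rear silhouettes at z=42
for p in [(216,235),(300,235),(210,312),(297,312)]: print(wonz(w,p,42).round(1))
for p in [(258,230),(258,241),(258,310),(258,322)]: print(wonz(w,p,62).round(1))
E
```

```text
(641, 168, 42) [354. 390.]
(641, 168, 23) [351. 416.]
(636, 157, 23) [325. 415.]
(636, 179, 23) [367. 401.]
(603.5, 168, 62) [320. 305.]
(602, 188, 62) [357. 290.]
(605.3, 148, 62) [283. 320.]
[582.4 182.1  42. ]
[621.2 185.4  42. ]
[580.  134.7  42. ]
[626.7 138.9  42. ]
[600.7 195.7  62. ]
[601.1 190.9  62. ]
[604.2 156.   62. ]
[604.8 148.5  62. ]
```

```bash

python3 -m creep '[0,0,2,0,0,0,0,0,0,0,0,0,0,0,0,0,0,0,0,0,0,0,0,0]' 0.3 30
python3 -c "
from h import *
to([603.5,168.2,43],5)
t=grab('wrist','w3');s=grab('scene');crop(s,210,130,390,270,4,'s3')"
```

```text
time_s: 4.55
ee_pos: [604.2, 168.2, 42.5]
tool_rot: [0.001, 0.676, 0.737, 0.001]
wrist_force: [5.6, 1.0, -2.2]
opening: 33.2
t 4.55 tcp [604.2 168.2  42.5] tooly ang 4.9 F [ 5.6  1.  -2.2] open 33.2
delta world [-0.7  0.   0.5] shift in tool axes [ 0.1 -0.7 -0.5]
turn rotvec tool deg [ 0.1  0.  -0.1] shift in final axes [ 0.1 -0.7 -0.5]
```

View pics/s3.png

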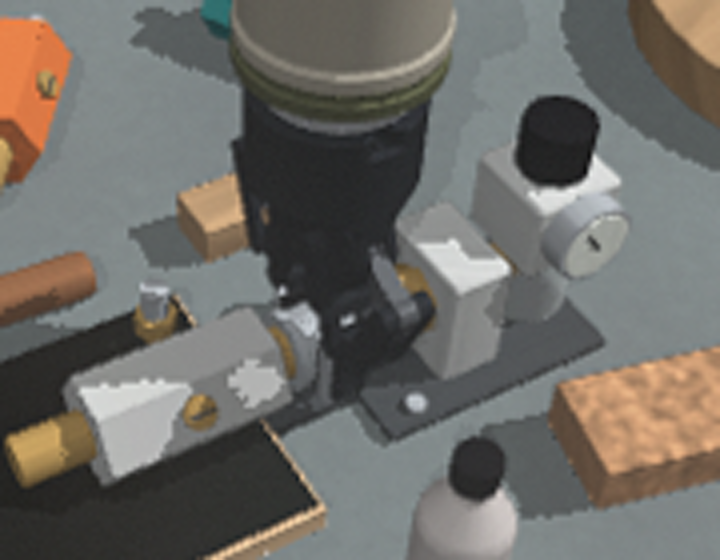

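View pics/w3.png

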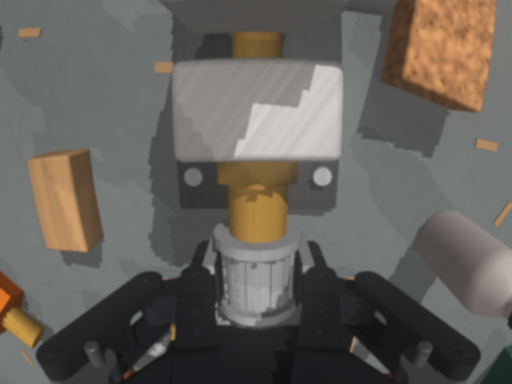

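```bash

python3 -m creep '[0,0,0,0,0,0,0,0,0,0,0,0,2,0,0,0,0,0,2,0,0,0,0,0,2,0,0,0,0,0]' 0.3 80
python3 -m creep '[2,0,0,0,0,0,2,0,0,0,0,0,2,0,0,0,0,0]'
python3 -m creep '[1,0,0,0,0,0,0,0,0,0,0,0,0,0,0,0,0,0]'
python3 -c "
from h import *
to([603.5,168.2,43],5)
t=grab('wrist','w4');s=grab('scene');crop(s,140,130,340,280,4,'s4')"
```

```text
time_s: 5.28
ee_pos: [604.0, 170.1, 42.6]
tool_rot: [0.002, 0.677, 0.736, -0.001]
wrist_force: [5.5, -9.8, 0.1]
opening: 32.8
time_s: 5.65
ee_pos: [603.5, 175.9, 42.6]
tool_rot: [0.002, 0.677, 0.736, -0.001]
wrist_force: [4.3, -9.2, 0.5]
opening: 32.9
time_s: 6.02
ee_pos: [603.5, 176.5, 42.6]
tool_rot: [0.002, 0.677, 0.736, -0.001]
wrist_force: [5.2, -10.1, 1.8]
opening: 33.2
t 6.03 tcp [603.5 176.5  42.6] tooly ang 4.7 F [  5.2 -10.1   1.8] open 33.2
delta world [ 0.  -8.3  0.4] shift in tool axes [-8.3 -0.7 -0.3]
turn rotvec tool deg [ 0.1  0.3 -0.3] shift in final axes [-8.3 -0.7 -0.4]
```

View pics/s4.png

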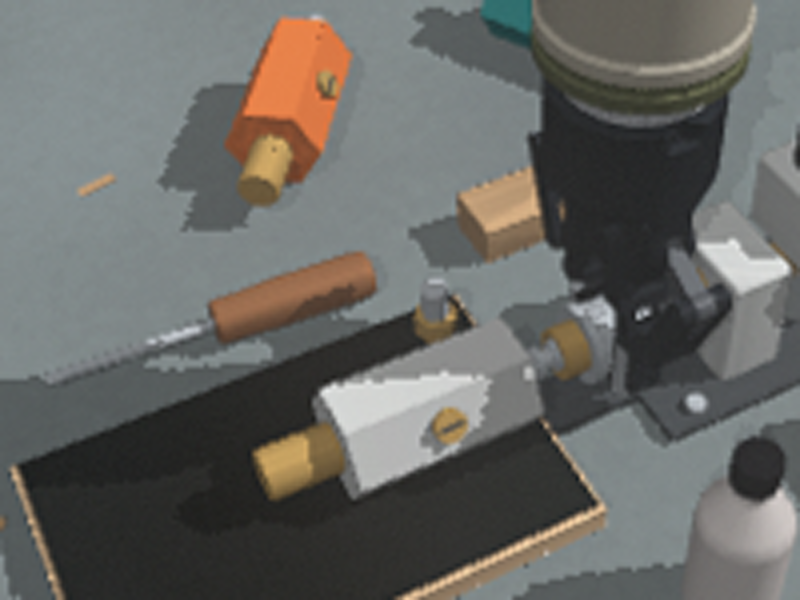

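View pics/w4.png

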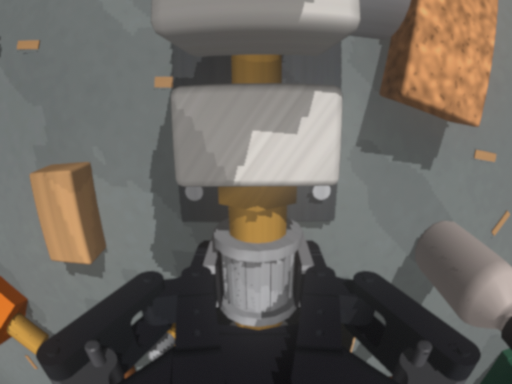

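The oiler has been kicked out: its plug shows between bar and coupler in the crop near (550,355). The sleeve is only about 8 mm back so far, so I'll pull on to the stop.

```bash

python3 -m creep '[2,0,0,0,0,0,2,0,0,0,0,0,0,0,0,0,0,0]'
python3 -m creep '[2,0,0,0,0,0,2,0,0,0,0,0,0,0,0,0,0,0,0,0,0,0,0,0]'
```

```text
time_s: 6.5
ee_pos: [603.1, 180.0, 42.6]
tool_rot: [0.002, 0.678, 0.735, -0.001]
wrist_force: [4.5, -11.7, 1.2]
opening: 33.0
time_s: 7.0
ee_pos: [603.2, 180.3, 42.6]
tool_rot: [0.003, 0.679, 0.734, -0.003]
wrist_force: [3.0, -18.5, 3.9]
opening: 32.9
```

```bash

python3 -m creep '[0,0,0,0,0,0,0,0,0,0,0,0,0,0,0,0,0,0,0,0,0,0,0,0]' 0.8
python3 -c "
from h import *
to([603.5,168.2,43],5)
t=grab('wrist','w5');s=grab('scene');crop(s,140,130,340,280,4,'s5')"
```

```text
time_s: 7.5
ee_pos: [601.2, 189.7, 42.2]
tool_rot: [-0.0, 0.676, 0.737, -0.0]
wrist_force: [-0.3, -0.6, 0.3]
opening: 68.1
t 7.5 tcp [601.2 189.7  42.2] tooly ang 5.0 F [-0.3 -0.6  0.3] open 68.1
delta world [  2.3 -21.5   0.8] shift in tool axes [-21.7   0.4  -0.8]
turn rotvec tool deg [-0. -0. -0.] shift in final axes [-21.7   0.4  -0.8]
```

View pics/s5.png

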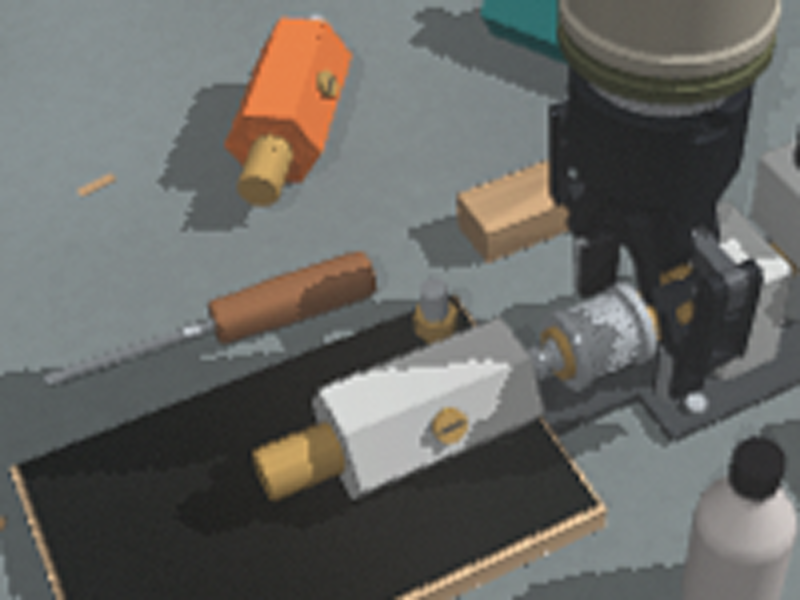

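View pics/w5.png

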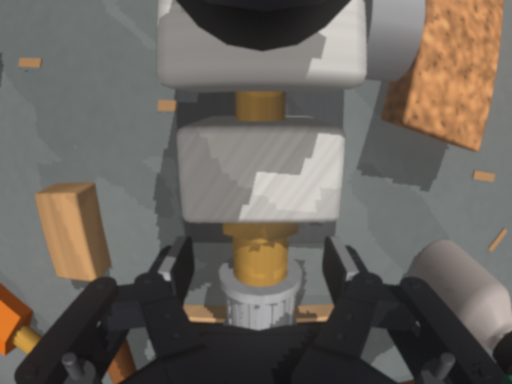

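The sleeve is home (its front flange is back at crop (560,350)) and the plug is partly out. I'll lift, move over, and measure the outlet.

```bash

python3 -m creep '[0,0,-50,0,0,0,0,0,-50,0,0,0,-50,0,0,0,0,0,-50,0,0,0,0,0,0,0,0,0,0,0]' 0.6 40
python3 -c "
from h import *
to([615.9,15.8,140],5)
t=grab('wrist');crop(t,170,100,350,300,3,'w6');s=grab('scene');crop(s,140,130,340,280,4,'s6');p=grab('top');crop(p,190,110,370,210,4.4,'t6')
import pickle;pickle.dump((t,s,p),open('i6.pkl','wb'))"
```

```text
time_s: 8.22
ee_pos: [610.5, 83.0, 143.0]
tool_rot: [0.001, 0.679, 0.734, -0.001]
wrist_force: [-0.8, -0.1, -0.1]
opening: 51.4
t 8.22 tcp [610.5  83.  143. ] tooly ang 4.4 F [-0.8 -0.1 -0.1] open 51.4
delta world [  5.4 -67.2  -3. ] shift in tool axes [-67.4   0.2   3.2]
turn rotvec tool deg [ 0.   0.1 -0.6] shift in final axes [-67.4  -0.5   3. ]
```

View pics/w6.png

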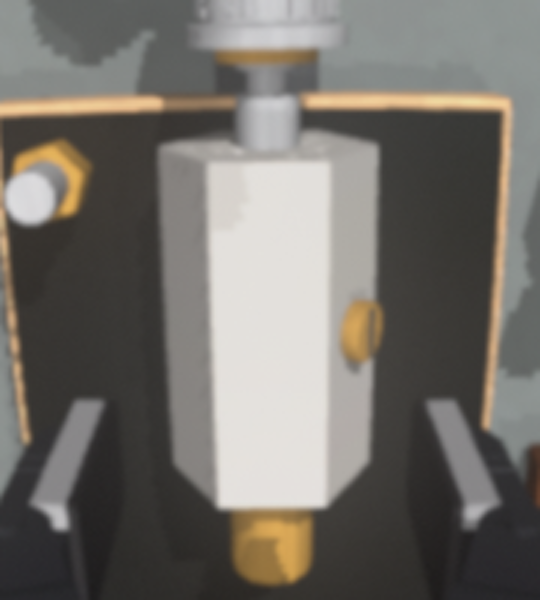

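View pics/t6.png

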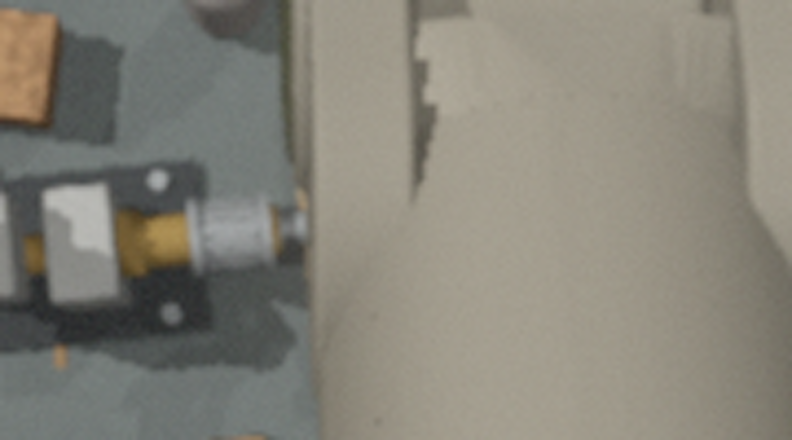

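```bash
python3 - <<'E'
from h import *
import pickle;d,_,_=pickle.load(open("i6.pkl","rb"))
W=lambda u,v,z:wonz(d,(170+(u+.5)/3-.5,100+(v+.5)/3-.5),z).round(1)
print(W(208,160,66),W(331,160,66),W(218,508,66),W(327,508,66))
print("outlet end sides 42",W(235,565,42),W(310,565,42), "near bar",W(234,520,42),W(312,520,42))
E
python3 -c "
from h import *
to([615.9,15.8,140],5)"
```

```text
[593.9 122.3  66. ] [621.5 124.5  66. ] [601.6  32.   66. ] [629.8  34.2  66. ]
outlet end sides 42 [607.5  -3.7  42. ] [630.1  -2.   42. ] near bar [606.2  12.8  42. ] [629.   14.5  42. ]
t 8.38 tcp [609.9  90.4 142.2] tooly ang 5.0 F [0.1 0.1 0.9] open 51.3
delta world [  6.  -74.6  -2.2] shift in tool axes [-74.9  -0.5   2.1]
turn rotvec tool deg [-0. -0. -0.] shift in final axes [-74.9  -0.6   2.2]
```

```bash

python3 -m creep '[-37,0,0,0,0,0,-38,0,0,0,0,0,0,0,35,0,0,0,0,0,35,0,0,0,0,0,15,0,0,0]'
python3 -m creep '[0,0,8,0,0,0,0,0,0,0,0,0]'
python3 -c "
from h import *
to([616.6,16,47],5)
t=grab('wrist','w7');s=grab('scene');crop(s,140,130,340,280,4,'s7')"
```

```text
time_s: 9.0
ee_pos: [615.2, 16.7, 55.0]
tool_rot: [-0.001, 0.675, 0.738, -0.001]
wrist_force: [0.3, 0.2, -0.1]
opening: 51.3
time_s: 9.25
ee_pos: [616.8, 15.2, 49.6]
tool_rot: [0.0, 0.676, 0.737, 0.0]
wrist_force: [-0.7, -0.2, 0.8]
opening: 51.2
t 9.25 tcp [616.8  15.2  49.6] tooly ang 5.0 F [-0.7 -0.2  0.8] open 51.2
delta world [-0.2  0.8 -2.6] shift in tool axes [ 0.8 -0.1  2.6]
turn rotvec tool deg [ 0.  0. -0.] shift in final axes [ 0.8 -0.1  2.6]
```

View pics/s7.png

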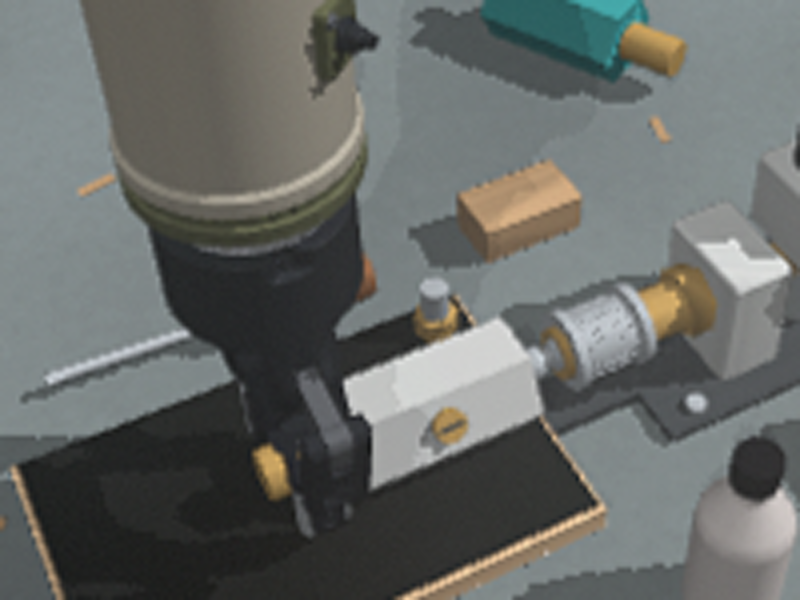

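View pics/w7.png

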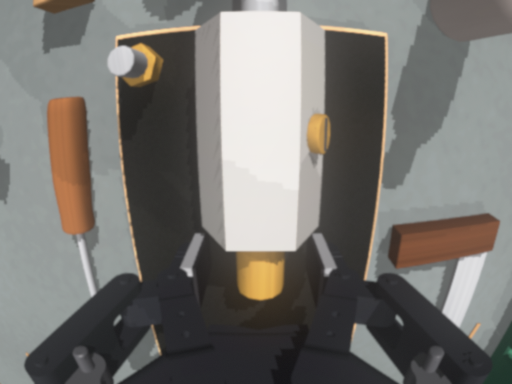

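```bash

python3 -m creep '[0,0,2,0,0,0,0,0,0,0,0,0,0,0,0,0,0,0,0,0,0,0,0,0]' 0.15 30
python3 -m creep '[-4,0,0,0,0,0,-7,0,0,0,0,0,-7,0,0,0,0,0,-7,0,0,0,0,0,-7,0,0,0,0,0]'
python3 -m creep '[-7,0,0,0,0,0,-7,0,0,0,0,0,-7,0,0,0,0,0,-7,0,0,0,0,0,-7,0,0,0,0,0]'
python3 -m creep '[-4,0,0,0,0,0,0,0,0,0,0,0,0,0,0,0,0,0]'
python3 -c "
from h import *
to([616.6,16,47],5)
t=grab('wrist','w8');s=grab('scene');crop(s,140,130,340,280,4,'s8')"
```

```text
time_s: 9.85
ee_pos: [616.9, 14.7, 47.9]
tool_rot: [0.0, 0.676, 0.737, 0.0]
wrist_force: [1.3, -0.1, 4.6]
opening: 23.1
time_s: 10.48
ee_pos: [619.5, -15.6, 47.5]
tool_rot: [-0.001, 0.676, 0.737, 0.001]
wrist_force: [-0.4, 5.7, 5.0]
opening: 23.3
time_s: 11.1
ee_pos: [622.5, -50.3, 47.5]
tool_rot: [-0.001, 0.676, 0.737, 0.001]
wrist_force: [-0.6, 5.5, 5.4]
opening: 22.8
time_s: 11.48
ee_pos: [622.8, -55.2, 47.6]
tool_rot: [-0.0, 0.676, 0.737, 0.001]
wrist_force: [0.4, 3.4, 5.0]
opening: 23.0
t 11.47 tcp [622.8 -55.2  47.6] tooly ang 5.0 F [0.4 3.4 5. ] open 23.0
delta world [-6.2 71.2 -0.6] shift in tool axes [71.5 -0.1  0.7]
turn rotvec tool deg [ 0.  -0.1 -0. ] shift in final axes [71.5 -0.   0.6]
```

View pics/s8.png

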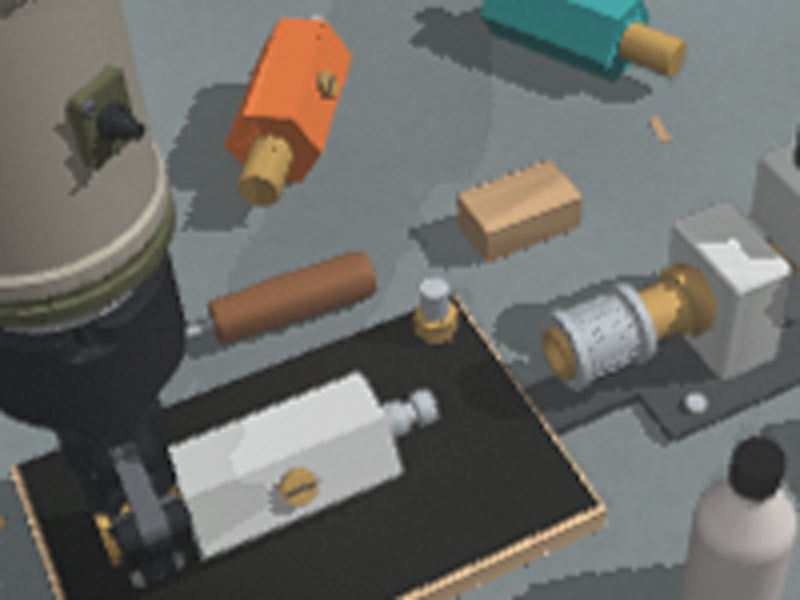

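View pics/w8.png

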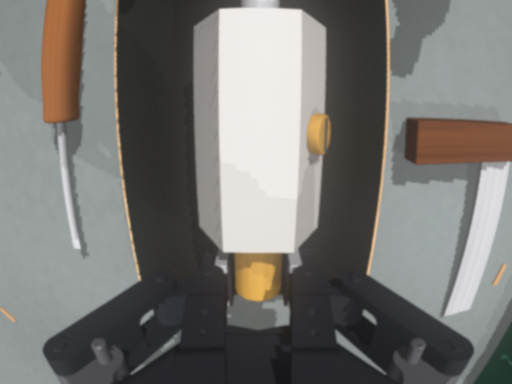

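The plug (crop (425,405)) is now about 64 mm clear of the mouth, and the oiler lies straight with the cap on the +y side. I'll release it, lift, and turn the tool for the roll push.

```bash

python3 -m creep '[0,0,0,0,0,0,0,0,0,0,0,0]' 0.55 30
python3 -m creep '[0,0,-50,0,0,0,0,0,-50,0,0,0,0,0,0,0,0,0]'
python3 -c "
from h import *
print(np.round(arm.sense()['joint_pos'],2))
to([617.3,8.2,150],-85);to([617.3,8.2,150],95)
s=grab('scene');crop(s,140,130,340,280,4,'s9')
w=grab('wrist');crop(w,130,0,390,300,2,'w9')
import pickle;pickle.dump((s,w),open('i9.pkl','wb'))"
```

```text
time_s: 11.82
ee_pos: [622.1, -56.6, 46.8]
tool_rot: [-0.0, 0.676, 0.737, -0.001]
wrist_force: [-0.1, 0.0, 1.1]
opening: 46.9
time_s: 12.2
ee_pos: [624.9, -57.2, 151.8]
tool_rot: [0.003, 0.676, 0.737, 0.002]
wrist_force: [-0.3, -0.6, -0.4]
opening: 46.9
[-0.36  0.49  0.56  1.53 -0.27  1.19  0.33]
t 12.2 tcp [624.9 -57.2 151.8] tooly ang 4.9 F [-0.3 -0.6 -0.4] open 46.9
delta world [-7.6 65.4 -1.8] shift in tool axes [65.8 -2.   1.7]
turn rotvec tool deg [ 0.4 -0.3 89.9] shift in final axes [ -1.9 -65.8   1.8]
t 12.2 tcp [624.9 -57.2 151.8] tooly ang 4.9 F [-0.3 -0.6 -0.4] open 46.9
delta world [-7.6 65.4 -1.8] shift in tool axes [65.8 -2.   1.7]
turn rotvec tool deg [  0.3   0.4 -90.1] shift in final axes [ 1.9 65.8  1.8]
```

View pics/w9.png

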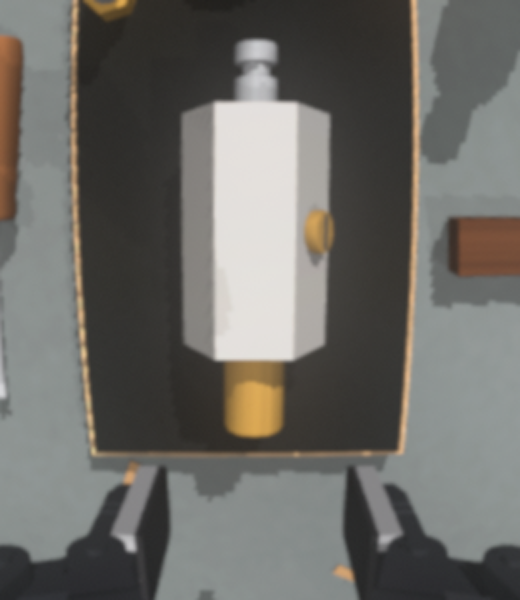

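View pics/s9.png

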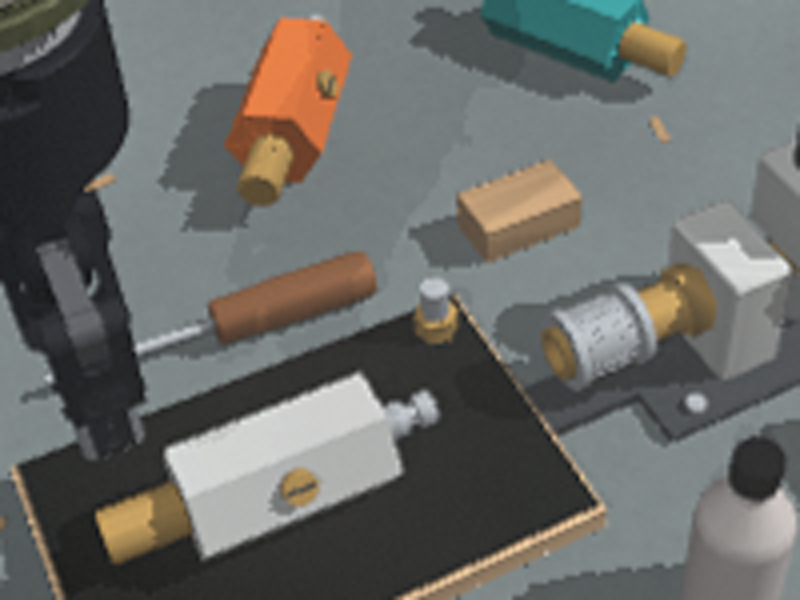

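```bash

python3 - <<'E'
from h import *
import pickle;s,d=pickle.load(open("i9.pkl","rb"))
W=lambda u,v,z:wonz(d,(130+(u+.5)/2-.5,0+(v+.5)/2-.5),z)
c=[W(215,102,66),W(297,102,66),W(215,359,66),W(294,359,66)]
print(np.round(c,1),np.mean(c,0).round(1))
print("board corners",W(93,454,18).round(1),W(402,454,18).round(1),"outlet end",W(224,425,42).round(1),W(283,425,42).round(1))
S=lambda u,v,z:onz(s,(140+(u+.5)/4-.5,130+(v+.5)/4-.5),z)
c=[S(167,447,66),S(188,491,66),S(362,372,66),S(388,418,66)];print(np.round(c,1),np.mean(c,0).round(1))
E
python3 -m creep '[0,0,0,0,0,10,0,0,0,0,0,10,0,0,0,0,0,10,0,0,0,0,0,10,0,0,0,0,0,10]' 0.53
python3 -m creep '[0,0,0,0,0,10,0,0,0,0,0,10,0,0,0,0,0,10,0,0,0,0,0,10,0,0,0,0,0,0]'
python3 -c "
from h import *
c=np.array([617.5,8.2,0]);to(c+52*Ym+[0,0,140],-85);print(np.round(arm.sense()['joint_pos'],2))"
```

```text
[[599.8  52.1  66. ]
 [627.2  54.4  66. ]
 [606.7 -37.4  66. ]
 [634.6 -35.   66. ]] [617.1   8.5  66. ]
board corners [ 549.2 -101.9   18. ] [695.2 -89.4  18. ] outlet end [611.1 -71.7  42. ] [635.2 -69.7  42. ]
[[606.6 -36.8  66. ]
 [631.9 -34.3  66. ]
 [600.3  51.9  66. ]
 [628.8  53.7  66. ]] [616.9   8.6  66. ]
time_s: 12.92
ee_pos: [621.4, -56.0, 145.2]
tool_rot: [-0.0, 0.925, 0.379, -0.002]
wrist_force: [0.1, 0.0, -0.3]
opening: 45.3
time_s: 13.55
ee_pos: [621.6, -56.0, 145.4]
tool_rot: [0.0, 0.999, 0.043, -0.002]
wrist_force: [-0.2, 1.1, -0.2]
opening: 44.9
t 13.55 tcp [621.6 -56.  145.4] tooly ang -85.0 F [-0.2  1.1 -0.2] open 44.9
delta world [47.7 68.7 -5.4] shift in tool axes [ 53.4 -64.3   5.2]
turn rotvec tool deg [ 0.   0.2 -0. ] shift in final axes [ 53.5 -64.3   5.4]
[-0.58  0.59  0.89  1.55 -0.48  1.24 -1.09]
```

```bash

python3 -m creep '[26.5,-32,0,0,0,0,27,-32.5,0,0,0,0,0,0,40,0,0,0,0,0,40,0,0,0,0,0,15,0,0,0]'
python3 -m creep '[0,0,5,0,0,0,0,0,0,0,0,0]'
python3 -c "
from h import *
c=np.array([617.1,8.5,0]);to(c+52*Ym+[0,0,44],-85);
s=grab('scene');crop(s,120,130,320,280,4,'s10')
w=grab('wrist','w10')"
```

```text
time_s: 14.18
ee_pos: [668.3, 12.9, 48.7]
tool_rot: [0.0, 0.999, 0.044, -0.003]
wrist_force: [0.7, -0.7, 0.6]
opening: 45.6
time_s: 14.42
ee_pos: [670.9, 12.5, 48.3]
tool_rot: [0.0, 0.999, 0.043, 0.001]
wrist_force: [0.9, -0.3, 0.2]
opening: 45.1
t 14.43 tcp [670.9  12.5  48.3] tooly ang -85.0 F [ 0.9 -0.3  0.2] open 45.1
delta world [-2.   0.6 -4.3] shift in tool axes [-2.  -0.7  4.3]
turn rotvec tool deg [ 0.  -0.1 -0. ] shift in final axes [-2.  -0.7  4.3]
```

View pics/w10.png

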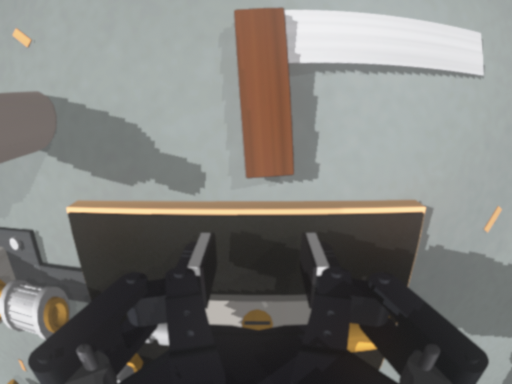

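View pics/s10.png

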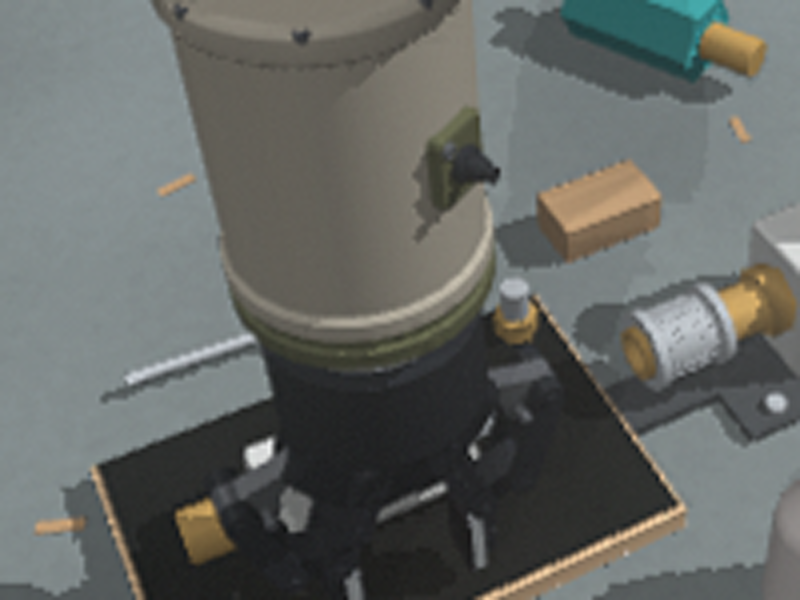

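```bash

python3 -m creep '[-6,-0.7,3,0,0,0,-5,0,0,0,0,0,-2,0,0,0,0,0,0,0,0,0,0,0]'
python3 -c "
from h import *
c=np.array([617.1,8.5,0]);to(c+38.7*Ym+[0,0,44],-85);
w=grab('wrist','w11')"
python3 -m creep '[-1,0,0,0,0,0,0,0,0,0,0,0]'
python3 -m creep '[-1,0,0,0,0,0,0,0,0,0,0,0]'
```

```text
time_s: 15.02
ee_pos: [657.2, 12.5, 44.5]
tool_rot: [-0.0, 0.999, 0.043, 0.0]
wrist_force: [0.8, 0.3, -0.7]
opening: 45.1
t 15.03 tcp [657.2  12.5  44.5] tooly ang -85.1 F [ 0.8  0.3 -0.7] open 45.1
delta world [-1.6 -0.6 -0.5] shift in tool axes [-1.6  0.5  0.5]
turn rotvec tool deg [-0.  -0.  -0.1] shift in final axes [-1.6  0.5  0.5]
time_s: 15.32
ee_pos: [656.5, 12.3, 44.3]
tool_rot: [0.0, 0.999, 0.043, 0.0]
wrist_force: [0.4, -0.2, -0.4]
opening: 45.3
time_s: 15.58
ee_pos: [655.6, 12.4, 44.4]
tool_rot: [-0.0, 0.999, 0.043, 0.0]
wrist_force: [2.4, 0.5, 0.7]
opening: 45.2
```

View pics/w11.png

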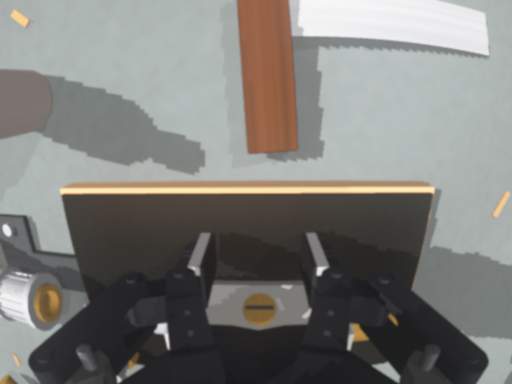

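Contact came where expected (2.4 N at lateral 38 mm). Now I push and rise along the corner's arc.

```bash

python3 -m creep '[-2,0,-4.5,0,0,0,-2.5,0,-3.7,0,0,0,-3,0,-3.1,0,0,0]'
python3 -c "
from h import *
w=grab('wrist','w12');s=grab('scene');crop(s,120,130,320,280,4,'s12')"
```

```text
time_s: 15.95
ee_pos: [647.6, 11.4, 55.9]
tool_rot: [0.0, 0.999, 0.043, -0.0]
wrist_force: [0.7, -0.3, -0.0]
opening: 45.2
```

View pics/w12.png

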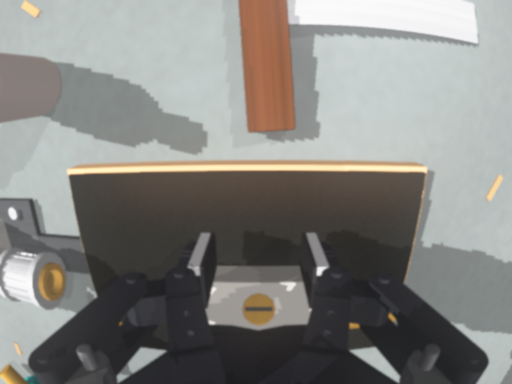

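View pics/s12.png

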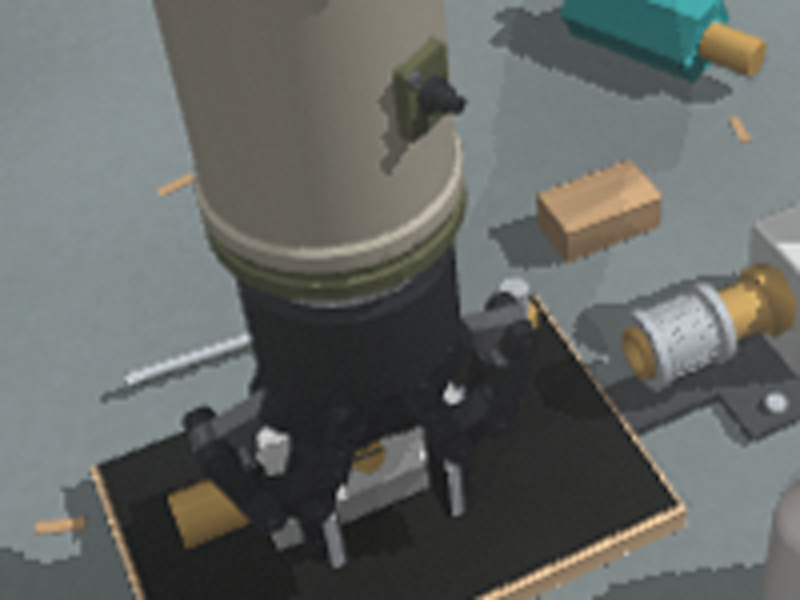

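In the wrist view the cap face has widened (rows 266 to 325, it was 281 to 325), and in the scene crop the lower face shows as a strip. The bar is turning, so I'll continue along the arc.

```bash

python3 -m creep '[-3.1,0,-2.9,0,0,0,-3.3,0,-2.6,0,0,0]'
python3 -c "
from h import *
w=grab('wrist','w13');s=grab('scene');crop(s,120,130,320,280,4,'s13')"
```

```text
time_s: 16.3
ee_pos: [641.2, 11.0, 61.2]
tool_rot: [0.0, 0.999, 0.043, -0.0]
wrist_force: [-0.1, -0.2, -0.4]
opening: 45.2
```

View pics/w13.png

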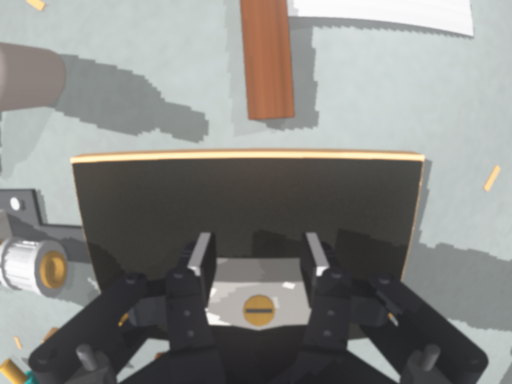

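View pics/s13.png

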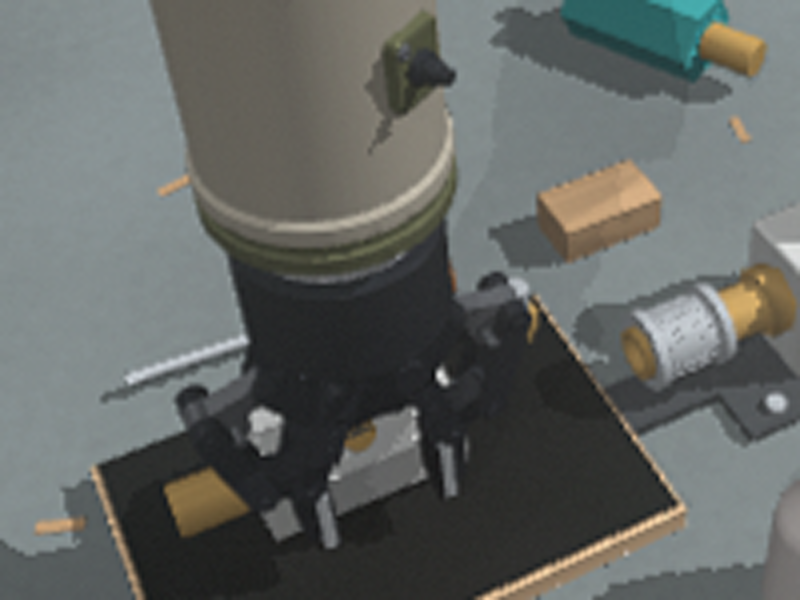

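It is about 25 degrees round now and nearly at balance. I'll push it over the edge.

```bash

python3 -m creep '[-3.5,0,-2.3,0,0,0,-3.7,0,-2,0,0,0,-3,0,-1.5,0,0,0]'
python3 -c "
from h import *
w=grab('wrist','w14');s=grab('scene');crop(s,120,130,320,280,4,'s14')"
```

```text
time_s: 16.77
ee_pos: [631.0, 10.1, 67.0]
tool_rot: [0.0, 0.999, 0.043, -0.0]
wrist_force: [-0.5, 0.7, 0.4]
opening: 45.5
```

View pics/w14.png

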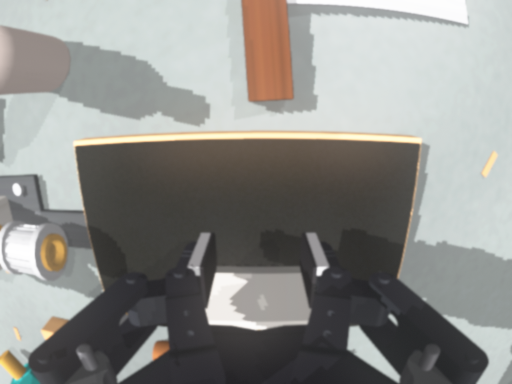

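View pics/s14.png

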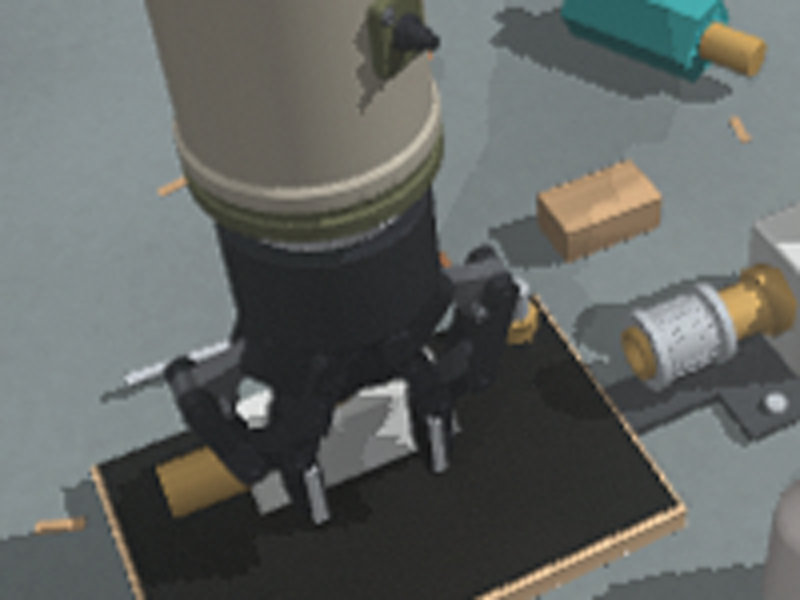

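The bar has tipped over: the visible +y face no longer shows the cap. I'll back off, lift away, and check.

```bash

python3 -m creep '[8,0,0,0,0,0,10,0,0,0,0,0,10,0,-30,0,0,0,0,0,-55,0,0,0,0,0,-55,0,0,0]'
python3 -m creep '[0,-40,0,0,0,0,0,-55,0,0,0,0,0,-55,0,0,0,0,0,-50,0,0,0,0,0,0,0,0,0,0]'
python3 -c "
from h import *
w=grab('wrist','w15');s=grab('scene');crop(s,120,130,320,280,4,'s15');p=grab('top');crop(p,190,90,370,230,4.2,'t15')
import pickle;pickle.dump((p,s,w),open('i15.pkl','wb'));to([600,0,0])"
```

```text
time_s: 17.5
ee_pos: [659.7, 12.6, 208.1]
tool_rot: [0.001, 0.999, 0.043, -0.0]
wrist_force: [0.5, 0.2, -0.2]
opening: 45.4
time_s: 18.12
ee_pos: [641.3, 219.2, 205.8]
tool_rot: [-0.001, 0.999, 0.048, -0.001]
wrist_force: [-0.5, -0.3, 0.1]
opening: 45.0
t 18.27 tcp [642.6 210.8 206.8] tooly ang -85.1 F [-0.3 -0.1 -0.5] open 45.2
delta world [ -42.6 -210.8 -206.8] shift in tool axes [-60.3 206.2 207. ]
```

View pics/s15.png

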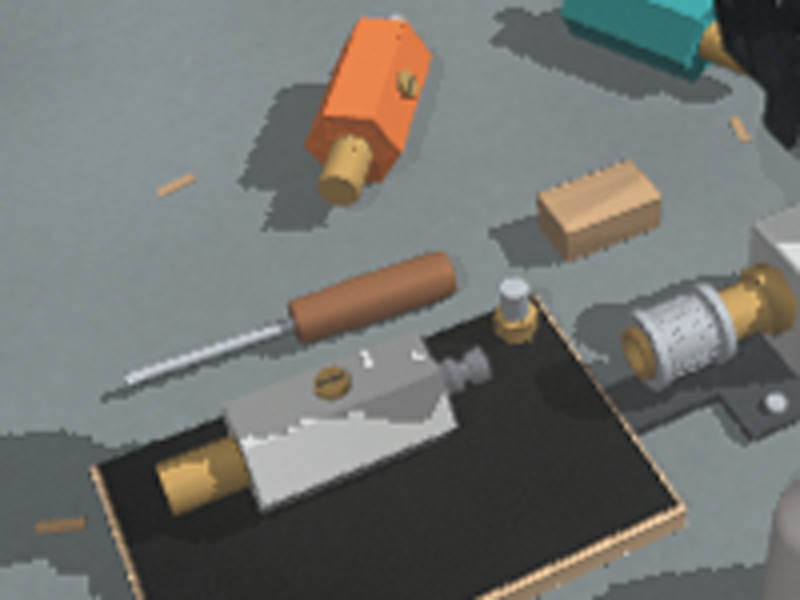

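View pics/t15.png

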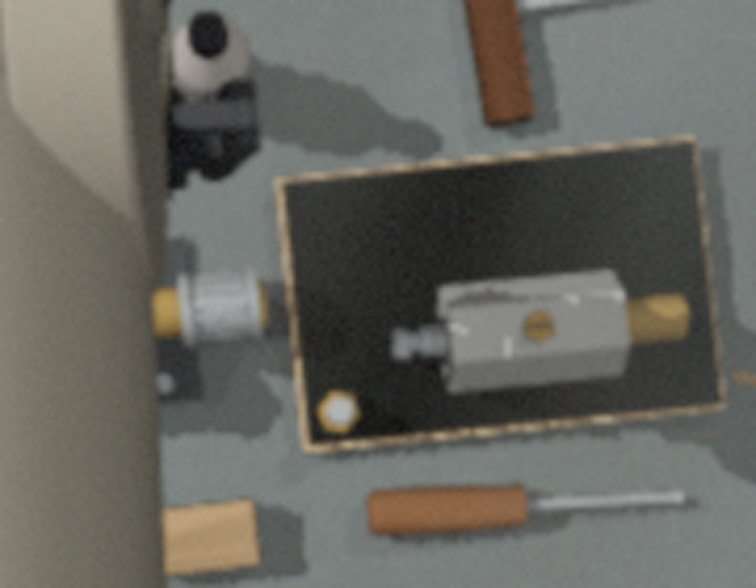

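View pics/w15.png

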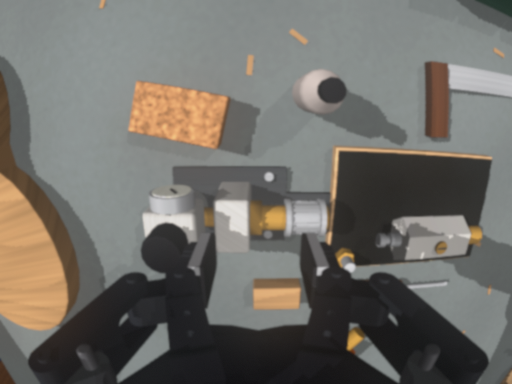

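```bash
python3 - <<'E'
from h import *
import pickle;p,s,w=pickle.load(open('i15.pkl','rb'))
a=(190+540.5/4.2-.5,90+326.5/4.2-.5);b=(120+332.5/4-.5,130+382.5/4-.5)
print("cap",tri(p,a,s,b))
T=lambda u,v,z:onz(p,(190+u/4.2,90+v/4.2),z)
print("plug end",T(392,343,42).round(1),"outlet end",T(690,316,42).round(1),"mid",((T(392,343,42)+T(690,316,42))/2).round(1))
print("fitting",T(338,411,48).round(1))
m=np.array([604.7,143.8,42]);print("plug dist from mouth",((T(392,343,42)-m)@Xm).round(1))
# stillness
s2=grab('scene');d=cv2.absdiff(s2["frame"],s["frame"])[200:280,140:250];print("diff mean",d.mean(),d.max())
p2=grab('top');d=cv2.absdiff(p2["frame"],p["frame"])[150:190,270:370];print("diff top",d.mean(),d.max())
print(arm.sense()['wrist_force'],arm.sense()['time_s'])
E
```

```text
cap (array([588.54855383,   6.16300137,  67.93021086]), np.float64(1.1789406598842849))
plug end [582.2  78.7  42. ] outlet end [594.5 -77.2  42. ] mid [588.3   0.7  42. ]
fitting [546.8 107.6  48. ]
plug dist from mouth 62.9
diff mean 1.8273106060606061 81
diff top 2.78075 40
[-0.03666173  0.14372536  0.98285962] 18.375
```

```bash
python3 -m creep '[0,0,0,0,0,0,0,0,0,0,0,0,0,0,0,0,0,0,0,0,0,0,0,0,0,0,0,0,0,0]'
python3 - <<'E'
from h import *
a=[grab('scene')["frame"].astype(float) for _ in range(2)]
d=np.abs(a[0]-a[1]);print("scene",d.mean(),d[200:280,140:250].mean(),d[200:280,140:250].max())
crop(grab('scene','s16'),120,130,320,280,4,'s16c')
E
```

```text
time_s: 19.0
ee_pos: [642.1, 211.9, 206.9]
tool_rot: [0.0, 0.999, 0.043, -0.0]
wrist_force: [0.6, 0.4, 0.7]
opening: 45.4
scene 0.8094380696614584 0.8967045454545455 5.0
```

View pics/s16.png

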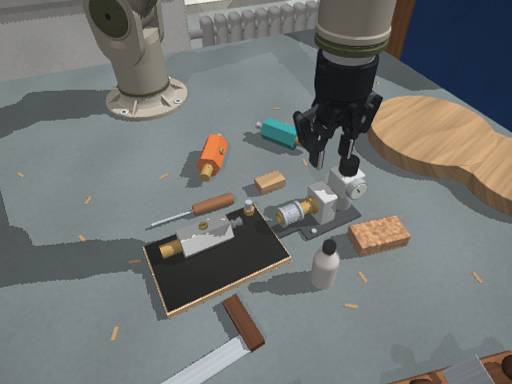

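View pics/s16c.png

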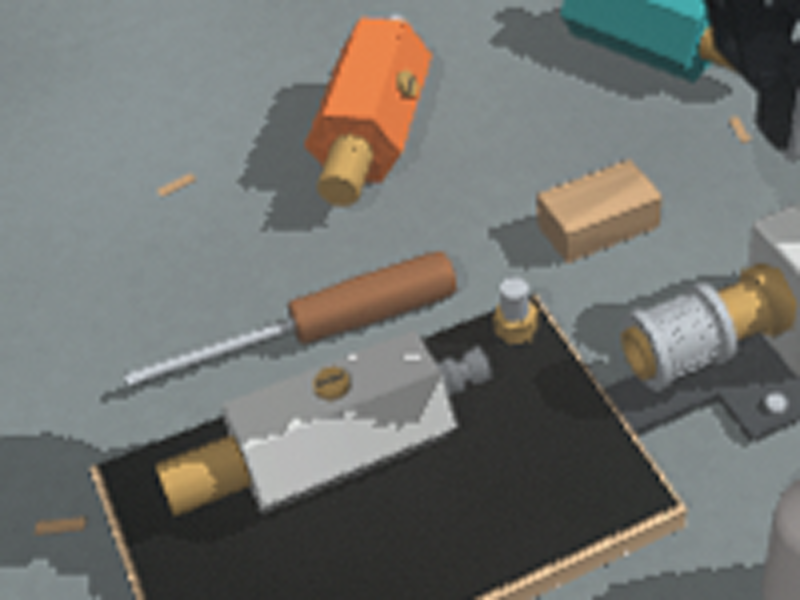

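The oiler lies still with its cap up at crop (332,382). The sleeve is home, the bystanders haven't moved and the arm touches nothing, so I'm handing the job in.

```bash
python3 -c "
from cell import arm
print(arm.finish_job())"
```

```text
the job is handed in; nothing more can be done
None
```

The oiler is off the coupler and lies still on the board with its filler cap up. I handed the job in at about 19 s of the 67 s allowed.

- **Release:** I gripped the sleeve's waist and pulled it back about 12 mm until it met its stop, at about 19 N. The oiler was kicked loose, and I opened the jaws so the sleeve snapped home.
- **Draw:** I gripped the outlet and drew the oiler 70 mm along the board. The plug now ends about 63 mm in front of the mouth.
- **Roll:** I pushed with both fingertips either side of the cap, rising with the turning corner. The oiler tipped one face over towards -y.

**Last checks:**
- The cap lies over the bar's axis. Its measured height was 68 mm against 71 mm expected; I put the gap down to camera error.
- A first comparison of two pictures showed changes around the oiler, probably moving arm shadows. After a further half-second wait the pictures differed only by noise.
- The bottle, fitting and other tools showed no movement in the pictures. The gripper stood clear, with no significant force on the wrist.

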